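# Hang a rinsed cup on the drip board and hold the board at its drain angle

## Robot

A 7-joint arm with a two-finger parallel gripper is mounted at the origin on a cart in front of the work surface, level with it; the furniture and walls round the work are solid. World frame = base frame: x ahead of the robot, y to its left, z up, the work surface at z = 0. Lengths are in m, angles in rad, forces in N, time in s.
With the tool pointing down it reaches from about 0.425 to 0.875 m from the base axis. Payload 8.4 kg.
Tool frame: the origin (TCP) lies at the very end of the fingers, on their centre line; the grasp point (between the pads) lies 19 mm behind it; z points along the fingers, y is the line along which they close (so a half turn about z gives the same grasp; the last joint's range is limited). The gripper opens to 87 mm and grips with 3 to 60 N. Pads are 19 mm wide; open, the fingers measure 117 mm over their backs; the gripper's body (75 mm by 190 mm) begins 51 mm behind the grasp point.
Start: joints at [1.248, 0.333, 0.04, 1.465, -0.013, 1.343, -0.059], TCP at [0.144, -0.634, 0.193] pointing down, gripper open.
Joint ranges: [-2.58, 2.58], [-0.38, 2.09], [-1.3, 1.39], [0.25, 2.4], [-1.5, 4.64], [0.08, 2.09], [-2.65, 2.65]. Speed limits (rad/s): [2.22, 2.22, 2.79, 2.79, 3.14, 3.14, 3.14].

## Interface

Orientations are given as a unit quaternion [w, x, y, z].
In Python, from plant import arm gives the robot as it stands. Calls block until the motion is done:
- arm.move_to(position, orientation): joint-space move of the TCP to a pose.
- arm.movel(position, speed=0.15, orientation=None): straight line of the TCP; orientation=None keeps the orientation; speed is the mean speed in m/s.
- arm.set_joints(angles): joint-space move.
- arm.move_gripper(opening, strength=None): opening from 0.0 (shut) to 1.0 (fully open); strength is the grip in N (None keeps the last); returns when the fingers have stopped.
- arm.pause(seconds).
- arm.solve_ik(position, orientation): joint angles nearest the present ones, or None.
- arm.read_camera(name): name is "side" or "top" or "wrist"; returns a dict with "img" (480x640x3 uint8, blue, green, red), "fov_y" (degrees; the focal length in pixels is half the picture's height over the tangent of half this angle, whatever the lens; pixels are square), "cx", "cy" (the principal point, pixels), "dist" ([k1, k2, p1, p2, k3] as OpenCV has them; the pictures are not rectified), "view" (4x4, takes a point from world to camera coordinates); the wrist camera has in their place "tool_from_camera" (4x4, takes a point from camera to tool coordinates, whose origin is the TCP and whose axes are the flange's). Camera axes: x right, y down, z forward; pixel columns grow to the right and rows downward; lengths in m; the calibration is good to about 2 mm. A picture is of the moment at which its call begins: read the wrist's pose just before it. There is no depth.
A pose or a line that the arm cannot do raises arm.PlanningError and nothing moves.
- arm.sign_off(): hands the job in; it is judged then, once.
Readings, each from a call of its own:
- arm.current_time(): time.
- arm.current_q(): joint angles.
- arm.current_joint_vel(): joint speeds.
- arm.current_joint_efforts(): joint torques, N m.
- arm.current_ee_pos(): TCP position.
- arm.current_tcp_rot(): TCP orientation.
- arm.current_wrist_force(): force on the tool from outside, world axes, zero at the start.
- arm.current_torque(): the same for the moment, N m.
- arm.current_grip_width(): opening from 0.0 (shut) to 1.0 (fully open).
- arm.current_grip_force(): force on a finger pad.
Only numpy, scipy, OpenCV 4.12 (cv2) and the standard library are available. Lean on these libraries where they do the work, as an engineer would, in place of code of your own. Each camera call takes 0.05 s, during which the arm holds its last target. There are 200 camera calls.

## Task

Put the rinsed steel cup upside down over the drying peg of the drip board and let go of it. Then take the board by its handle, tip it up until its brass pointer meets the nose of the brass clip on the scale, and keep holding it there against its weight: finish while still holding the handle, with the cup still on its peg. Do not shift the clip, and leave the jar, the tape roll and the turned bar where they stand.

Things in the scene. Friction and masses are not known exactly. Their poses are not given: they have to be found in the camera images.
- cup_center (a point): Centre of the loose plain steel cup, a straight round tube closed at one end: outside diameter 48 mm, height 75 mm, wall 3 mm, base 4 mm, about 0.12 kg. The point is on its axis, 37.5 mm from either end; z axis: along the cup from the closed base to the open mouth. At the start the cup lies level in the wire cradle, its axis about 65 mm above the bench, mouth pointing roughly to the robot's left.
- cup_floor (a point): Centre of the inside of the cup's base, on its axis, 33.5 mm from the cup's centre toward the closed end. Inside diameter 42 mm, inside depth 71 mm. When the cup hangs properly this point rests on the tip of the peg. Same axes as the cup's centre.
- cup: The cup itself: origin at the centre of the underside of its closed base, z axis toward the mouth (see the cup's centre).
- cradle: Fixed wire cradle that carries the cup at first: two level rods 10 mm thick and 78 mm long, 15 mm either side of the cup's axis and 27 mm below it, on a wooden foot 86 x 62 x 10 mm. Origin under the foot's centre; x axis: along the cup toward its mouth. Beside the cup's middle, both sides are free for fingers down to the foot.
- peg_tip (a point): Top centre of the round wooden drying peg on the drip board: diameter 25 mm, chamfered to 17 mm at its top, 85 mm above the board's surface; with the board down it is upright, its tip 133 mm above the bench. z axis: along the peg, out of the board; x: along the hinge; y: from the hinge toward the handle. The rim of a cup hung on it clears the board by 14 mm.
- hinge (a point): Middle of the drip board's hinge, on the fixed stand, 45 mm above the bench. x axis: along the hinge (roughly away from the robot); y: from the hinge to the handle end (roughly to the robot's left); z up. The board is an aluminium plate 94 mm wide in x, reaching 198 mm from the hinge; the peg stands 85 mm from the hinge. Struts carry the scale from 105 mm from the hinge on.
- handle (a point): Middle of the handle, a round steel bar 12 mm thick and 66 mm long, parallel to the hinge, 236 mm from it, at its level, with a 32 mm gap to the board's edge and only the bench beneath. With the board down it is 45 mm above the bench; it goes round the hinge in an arc. Same axes as the peg tip. The bar may turn between the finger pads. Lifting takes about 2 to 3 N.
- index_tip (a point): Tip of the brass pointer on the board's side edge far from the robot, 186 mm from the hinge axis, 60 mm in x from the hinge's middle; it swings with the board.
- mark_tip (a point): Nose of the brass clip that marks the wanted angle on the scale, an upright aluminium arc with ticks, 190 to 221 mm from the hinge, 65 mm in x from the hinge's middle (far side). The nose is 186 mm from the hinge axis: the board is at the marked angle when the pointer's tip is at this point. The clip sits tight and must not be shifted.
- flap (a joint): Angle of the drip board: 0 lying level on its rest pads, growing as the handle end rises, up to 0.95 rad. It falls back by its own weight when let go.
- mark (a joint): Angle marked by the clip, on the same scale as the board's angle (between 0.3 and 0.65 rad).
- jar_screws: Bystander: closed round jar with a screw lid, 52 mm across, 62 mm high, origin under its centre. Not to be moved.
- tape_roll: Bystander: roll of tape lying flat, 78 mm across, 20 mm high, origin under its centre. Not to be moved.
- bar_stub: Bystander: turned metal bar with a step, 30 mm across, 54 mm high, origin under its centre. Not to be moved.
Mind the look-alikes: they are no part of the job. Leave any turquoise look-alike of the cup alone.

How it is judged:
On the way, in this order (a step that is already met when the one before it is completed fails the run):
1. the cup hangs upside down on the peg of the lowered board, let go of (angle between cup_center's own z axis and vertical above 2.2 rad and angle between the z axis of cup_center and the z axis of peg_tip, either way round below 0.3 rad and distance between cup_floor and peg_tip below 0.016 m and value of joint flap below 0.06 rad and contact force between the fingers and cup below 0.1 N), for 0.2 s.
2. the board is held by its handle with the pointer at the clip (distance between index_tip and mark_tip below 0.008 m and contact force between the fingers and flap above 0.8 N and velocity of joint flap between -0.08 and 0.08 rad/s), for 0.2 s.
At the end, for the whole second after the job is handed in: Fingers hold the board still (0.8 N or more), its pointer tip within 8 mm (2.5 degrees) of the clip's nose; the cup is upside down on the peg, inner floor within 16 mm of the peg's tip, axes within 0.3 rad, at rest and untouched by the robot; clip and bystanders not shifted (all of step 2 and angle between cup_center's own z axis and vertical above 2.2 rad and angle between the z axis of cup_center and the z axis of peg_tip, either way round below 0.3 rad and distance between cup_floor and peg_tip below 0.016 m and contact force between the arm and cup below 0.1 N and linear speed of cup below 0.05 m/s); the arm keeps its last pose, push and grip.
It fails at once if the clip was shifted (distance of mark_tip from where it was at the start of the episode above 0.006 m).
It fails at once if the jar was moved (distance of jar_screws from where it was at the start of the episode above 0.02 m).
It fails at once if the tape roll was moved (distance of tape_roll from where it was at the start of the episode above 0.02 m).
It fails at once if the turned bar was moved (distance of bar_stub from where it was at the start of the episode above 0.02 m).
It also fails if it takes over 67 s, if anything falls off the work surface, if the arm or the gripper's body presses on something with over 40 N, if the wrist force passes 120 N, or if a joint passes its speed limit or range.

## Working session

There is one attempt and no reset: what is moved stays moved. The work goes in short steps, each a Python script; the robot and the scene stay as the last script left them, time stands still between calls to the robot, and variables do not carry over. Pictures are saved under pics/ and viewed, at most 10 in all, crops included, and the job is handed in when it is done.

```bash
mkdir -p pics; ls
python3 - <<'E'
from plant import arm
import cv2,numpy as np
np.set_printoptions(precision=4,suppress=True)
for n in ("side","top"):
    c=arm.read_camera(n); cv2.imwrite(f"pics/{n}0.png",c["img"])
    print(n,c["fov_y"],c["cx"],c["cy"],c["dist"]); print(np.array(c["view"]))
c=arm.read_camera("wrist");print(c["fov_y"],c["cx"],c["cy"],c["dist"],c["tool_from_camera"])
print(arm.current_time(),arm.current_ee_pos(),arm.current_tcp_rot())
E
```

```text
pics
side 44.65110438585249 332.90894689937244 236.26576963394166 [-0.0432  0.      0.      0.      0.    ]
[[-0.9968 -0.0789 -0.0129  0.5091]
 [-0.0219  0.4242 -0.9053  0.1818]
 [ 0.0769 -0.9021 -0.4245  1.1195]
 [ 0.      0.      0.      1.    ]]
top 57.97095175434863 323.65902504134084 230.94275420597108 [0.0005 0.     0.     0.     0.    ]
[[ 0.0069 -0.9989  0.0456 -0.1553]
 [-0.9901 -0.0132 -0.1398  0.4991]
 [ 0.1403 -0.0441 -0.9891  0.8611]
 [ 0.      0.      0.      1.    ]]
62.68261256156674 328.54397435334977 243.1132869911271 [0.004 0.    0.    0.    0.   ] [[-0.0002 -0.9685 -0.2491  0.0672]
 [ 1.      0.0001 -0.0009  0.0007]
 [ 0.0009 -0.2491  0.9685 -0.1908]
 [ 0.      0.      0.      1.    ]]
0.15 [ 0.1441 -0.6334  0.1924] [-0.0006  0.9937  0.1117 -0.0001]
```

View pics/top0.png

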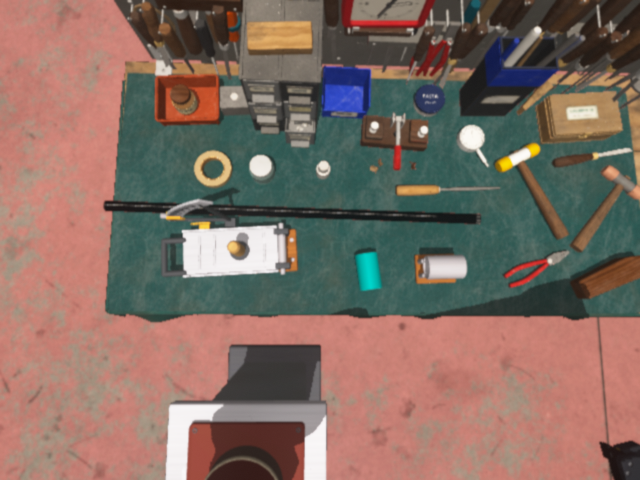

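View pics/side0.png

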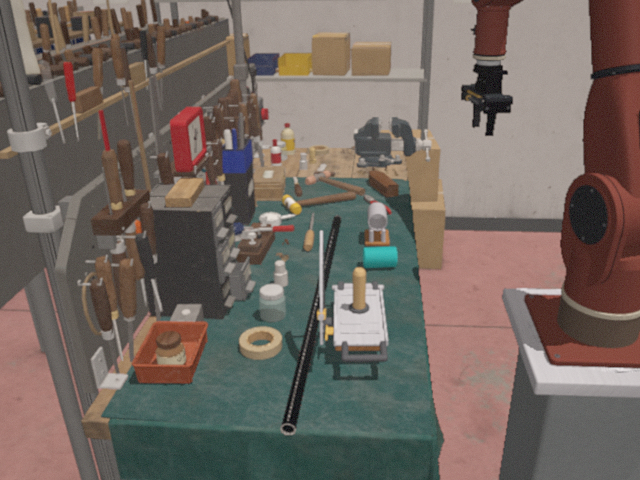

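The top view shows the board with its handle at about (172,256), the peg tip near (236,247) and the hinge at about x=287. The steel cup is in its cradle at about (444,266), with the turquoise look-alike at (368,270). The side view shows the peg tip at about (359,270), the handle at (364,352) and the cup at (377,215). A long black pipe runs past the scale.

```bash
cat > h.py <<'E'
from plant import arm
import cv2,numpy as np
from scipy.spatial.transform import Rotation as R
np.set_printoptions(precision=4,suppress=True)
def K(c):
    f=240/np.tan(np.radians(c["fov_y"]/2)); return np.array([[f,0,c["cx"]],[0,f,c["cy"]],[0,0,1]])
def rot(q=None):
    q=arm.current_tcp_rot() if q is None else q; return R.from_quat([q[1],q[2],q[3],q[0]]).as_matrix()
def quat(M):
    x=R.from_matrix(M).as_quat(); return [x[3],x[0],x[1],x[2]]
def tool(zax,yax):
    z=np.array(zax,float);z/=np.linalg.norm(z);y=np.array(yax,float);y-=z*(y@z);y/=np.linalg.norm(y)
    return np.column_stack([np.cross(y,z),y,z])
def cam(name,save=None):
    if name=="wrist":
        T=np.eye(4);T[:3,:3]=rot();T[:3,3]=arm.current_ee_pos()
    c=arm.read_camera(name)
    c["W"]=T@np.array(c["tool_from_camera"]) if name=="wrist" else np.linalg.inv(np.array(c["view"]))
    if save: cv2.imwrite(save,c["img"])
    return c
def ray(c,px):
    u=cv2.undistortPoints(np.array([[px]],float),K(c),np.array(c["dist"],float))[0,0]
    d=c["W"][:3,:3]@[u[0],u[1],1]; return c["W"][:3,3],d/np.linalg.norm(d)
def plane(c,px,z):
    o,d=ray(c,px); return o+d*(z-o[2])/d[2]
def tri(*rs):
    A=sum(np.eye(3)-np.outer(d,d) for o,d in rs);b=sum((np.eye(3)-np.outer(d,d))@o for o,d in rs)
    p=np.linalg.solve(A,b);return p,max(np.linalg.norm((np.eye(3)-np.outer(d,d))@(p-o)) for o,d in rs)
def proj(c,p):
    v=np.linalg.inv(c["W"]);r,_=cv2.Rodrigues(v[:3,:3])
    return cv2.projectPoints(np.array([p],float),r,v[:3,3],K(c),np.array(c["dist"],float))[0][0,0]
E
python3 - <<'E'
from h import *
t=cam("top");s=cam("side")
for n,a,b,z in [("peg",(236,246),(359,270),.133),("handle",(169,257),(364,352),.045),("cup",(444,266),(377,215),.065),("pipe end",(108,205),(289,428),0)]:
    print(n,tri(ray(t,a),ray(s,b)),plane(t,a,z),plane(s,b,z))
for p,z in [((290,250),.05),((285,228),.05),((285,273),.05),((184,232),.05),((184,276),.05),((169,240),.045),((166,273),.045)]: print(p,plane(t,p,z))
z=lambda i,x,y,w,h:cv2.resize(i[y:y+h,x:x+w],(w*5,h*5),interpolation=cv2.INTER_CUBIC)
a=z(t["img"],150,190,155,95); b=np.hstack([z(s["img"],285,225,110,140)[:590]]); 
cv2.imwrite("pics/c1.png",a)
d=np.zeros((600,800,3),np.uint8); d[:,:550]=z(s["img"],290,230,110,120); e=z(t["img"],412,245,50,45); d[:225,550:800]=e; cv2.imwrite("pics/c2.png",d)
E
```

```text
peg (array([0.4585, 0.0152, 0.1274]), np.float64(0.0006432207386644205)) [0.4573 0.0144 0.133 ] [0.4588 0.0254 0.133 ]
handle (array([0.4435, 0.1601, 0.0483]), np.float64(0.0010716061287072106)) [0.4427 0.1611 0.045 ] [0.4447 0.1555 0.045 ]
cup (array([ 0.4288, -0.3924,  0.066 ]), np.float64(0.00015469700352381454)) [ 0.4287 -0.3927  0.065 ] [ 0.429  -0.3948  0.065 ]
pipe end (array([0.5537, 0.3053, 0.0091]), np.float64(0.0004381130453483967)) [0.5559 0.3095 0.    ] [0.5551 0.2959 0.    ]
(290, 250) [ 0.4591 -0.0816  0.05  ]
(285, 228) [ 0.5041 -0.0706  0.05  ]
(285, 273) [ 0.4124 -0.0724  0.05  ]
(184, 232) [0.4931 0.1326 0.05  ]
(184, 276) [0.4047 0.128  0.05  ]
(169, 240) [0.4771 0.163  0.045 ]
(166, 273) [0.4105 0.1652 0.045 ]
```

View pics/c1.png

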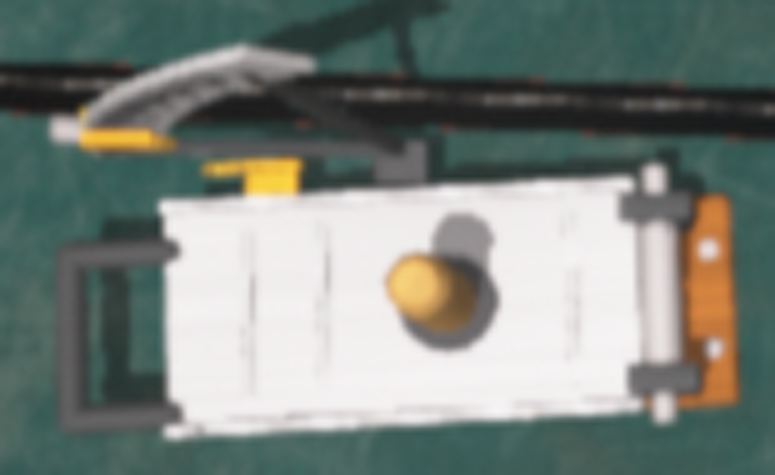

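View pics/c2.png

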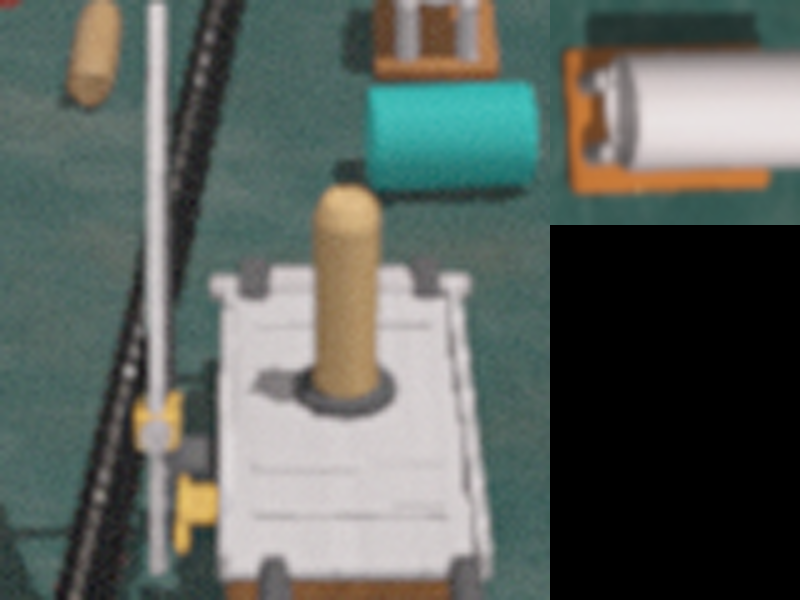

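The crops put the peg tip at top (233,246) and side (359.5,269.5). The hinge rod runs from (280.6,224) to (283,274), and the handle bar's middle is at (164.4,257). The clip is on the scale at about (175,217) in the top view and (321.5,314) in the side view. The scale rules out a wide gripper coming from the handle side, so I'll check IK for other yaws and take wrist looks over the board and the cup.

```bash
cat >> h.py <<'E'
def down(yaw): # tool down, closing axis at yaw from world x
    return quat(tool([0,0,-1],[np.cos(yaw),np.sin(yaw),0]))
E
python3 - <<'E'
from h import *
t=cam("top");s=cam("side")
print("peg",tri(ray(t,(233,246)),ray(s,(359.5,269.5))))
print("handle",plane(t,(164.4,257),.045),"hinge",plane(t,(280.6,224),.048),plane(t,(283,274),.048))
peg=np.array([.457,.018,.133]);cup=np.array([.43,-.39,.065])
for a in (20,35,50):
  a=np.radians(a)
  for yaw in (-60,-30,0,30,60,90,120):
    w=np.radians(yaw); h=np.array([np.cos(w),np.sin(w),0]); z=h*np.cos(a)-np.array([0,0,np.sin(a)])
    r=[]
    for sg in (1,-1):
      M=tool(z,sg*np.array([-h[1],h[0],0])); g=peg+[0,0,-.0185]
      ok=[arm.solve_ik(list(g+[0,0,dz]+.019*z),quat(M)) for dz in (0,.1)]
      r.append("".join("01"[o is not None] for o in ok))
    print(np.degrees(a),yaw,r)
  z=[0,np.sin(a),-np.cos(a)]
  print("pick",a,[arm.solve_ik(list(cup+.019*np.array(z)),quat(tool(z,[sg,0,0]))) for sg in (1,-1)])
for n,p in (("B",(.46,.08,.33)),("C",(.43,-.39,.27))):
  best=None
  for yaw in (0,np.pi/2,np.pi,-np.pi/2):
    q=arm.solve_ik(list(p),down(yaw))
    print(n,yaw,q)
    if q is not None:
      d=np.abs(np.array(q)-arm.current_q()).max()
      if best is None or d<best[0]: best=(d,yaw)
  if best:
    arm.move_to(list(p),down(best[1])); arm.pause(.2)
    c=cam("wrist",f"pics/w{n}.png"); np.savez(f"w{n}.npz",W=c["W"])
    print(n,best,arm.current_time(),arm.current_ee_pos())
E
```

```text
peg (array([0.4577, 0.0201, 0.1312]), np.float64(0.0003255251554245359))
handle [0.4426 0.1702 0.045 ] hinge [ 0.5125 -0.0614  0.048 ] [ 0.4105 -0.0683  0.048 ]
20.0 -60 ['11', '11']
20.0 -30 ['00', '00']
20.0 0 ['00', '00']
20.0 30 ['00', '00']
20.0 60 ['11', '11']
20.0 90 ['11', '11']
20.0 120 ['11', '11']
pick 0.3490658503988659 [array([ 1.0632,  0.5364, -0.336 ,  1.5604, -0.0863,  1.3123,  0.7831]), array([ 0.7344,  0.5117,  0.1075,  1.5803, -0.293 ,  1.328 , -2.1959])]
35.0 -60 ['11', '11']
35.0 -30 ['00', '00']
35.0 0 ['00', '00']
35.0 30 ['00', '00']
35.0 60 ['11', '11']
35.0 90 ['11', '11']
35.0 120 ['11', '11']
pick 0.6108652381980153 [array([ 1.1115,  0.7109, -0.3268,  1.3827, -0.1957,  1.5345,  0.8635]), array([ 0.8054,  0.6887,  0.1369,  1.4035, -0.4347,  1.5768, -2.093 ])]
50.0 -60 ['11', '11']
50.0 -30 ['00', '00']
50.0 0 ['00', '00']
50.0 30 ['00', '00']
50.0 60 ['00', '11']
50.0 90 ['11', '11']
50.0 120 ['11', '11']
pick 0.8726646259971648 [array([ 1.1393,  0.8957, -0.3211,  1.2072, -0.2918,  1.754 ,  0.894 ]), array([ 0.8609,  0.8767,  0.1581,  1.2287, -0.5572,  1.8213, -2.0462])]
B 0 [ 0.0506 -0.0671 -0.2965  1.6392 -0.0196  1.5665 -0.2452]
B 1.5707963267948966 [ 0.7584 -0.0654 -0.9523  1.6146 -0.0533  1.5649  1.3782]
B 3.141592653589793 None
B -1.5707963267948966 [ 0.8947 -0.0729 -1.0728  1.6115 -0.064   1.565  -1.7474]
B (np.float64(1.197263910132849), 0) 3.3917 [0.4601 0.0797 0.3299]
C 0 [ 0.4344  0.1603  0.2597  1.5304 -0.0413  1.4562  0.6957]
C 1.5707963267948966 [ 0.3758  0.161   0.3275  1.5333 -0.0519  1.4559  2.2761]
C 3.141592653589793 [-0.3104  0.3068  1.224   1.5601 -0.2893  1.4782 -2.2161]
C -1.5707963267948966 [ 0.5085  0.1605  0.1744  1.5267 -0.0279  1.4568 -0.8869]
C (np.float64(0.6418100235336616), -1.5707963267948966) 5.375 [ 0.4305 -0.3894  0.2702]
```

View pics/wB.png

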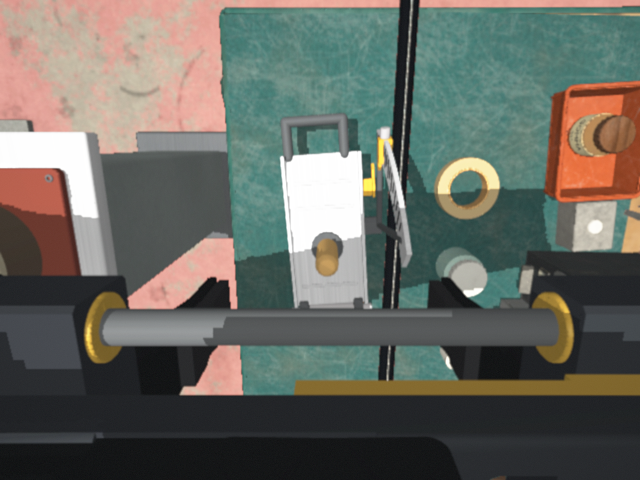

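View pics/wC.png

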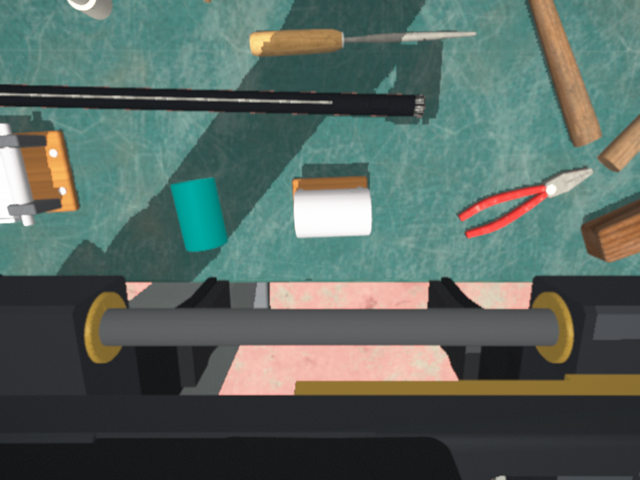

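Wrist B shows the handle bar at about (314,119), the peg with its tip near (327,263), the pointer at (368,187), the clip at (384,140), and the hinge at y≈305. Wrist C shows the steel cup from x 294 to 371 and y 186 to 238, mouth on the left, with its cradle foot behind it.

Run:
```python
from h import *
t=cam("top");s=cam("side")
B=cam("wrist");C=dict(B);B["W"]=np.load("wB.npz")["W"];C["W"]=np.load("wC.npz")["W"]
iB=cv2.imread("pics/wB.png");iC=cv2.imread("pics/wC.png")
hsv=cv2.cvtColor(iC,cv2.COLOR_BGR2HSV)
m=((hsv[...,1]<50)&(hsv[...,2]>110)).astype(np.uint8); m[:, :270]=0;m[:,400:]=0;m[:150]=0;m[262:]=0
ct=max(cv2.findContours(m,0,2)[0],key=cv2.contourArea);r=cv2.minAreaRect(ct);bx=cv2.boxPoints(r);print(r,bx)
print("cup ctr",plane(C,r[0],.065))
e=sorted(bx,key=lambda p:p[0]);L=(e[0]+e[1])/2;Rr=(e[2]+e[3])/2
a=plane(C,L,.068);b=plane(C,Rr,.068);print("mouth",a,"base",b,np.linalg.norm(a-b),"axis ang",np.degrees(np.arctan2(*(a-b)[[1,0]])))
hs=cv2.cvtColor(iB,cv2.COLOR_BGR2HSV)
w=((hs[...,0]<25)&(hs[...,0]>8)&(hs[...,1]>70)).astype(np.uint8);w[:,:300]=0;w[:,355:]=0;w[:225]=0;w[285:]=0
cp=max(cv2.findContours(w,0,2)[0],key=cv2.contourArea);print("peg bb",cv2.boundingRect(cp))
p,_=tri(ray(t,(233,246)),ray(s,(359.5,269.5)));print("peg proj in B",proj(B,p),proj(B,p-[0,0,.085]))
for px in ((284,121),(346,118),(314,119.5)):print("handle",plane(B,px,.045))
y=((hs[...,0]<35)&(hs[...,0]>18)&(hs[...,1]>150)&(hs[...,2]>100)).astype(np.uint8);y[:,:355]=0;y[:,420:]=0;y[:110]=0;y[220:]=0
for c in cv2.findContours(y,0,2)[0]: print("yellow",cv2.boundingRect(c),cv2.contourArea(c))
big=cv2.resize(iB[100:280,270:430],None,fx=3.3,fy=3.3,interpolation=cv2.INTER_CUBIC);cv2.imwrite("pics/c3.png",big)
```

```text
((332.1119384765625, 212.30130004882812), (48.81941223144531, 78.56502532958984), 88.05851745605469) [[292.025  189.2365]
 [370.5449 186.5748]
 [372.1989 235.3661]
 [293.679  238.0278]]
cup ctr [ 0.4286 -0.3932  0.065 ]
mouth [ 0.4277 -0.3535  0.068 ] base [ 0.4305 -0.4327  0.068 ] 0.07930012132878472 axis ang 92.07549161962258
peg bb (316, 239, 22, 37)
peg proj in B [326.7333 267.9659] [327.0266 246.8381]
handle [0.4084 0.1701 0.045 ]
handle [0.4799 0.1734 0.045 ]
handle [0.443  0.1718 0.045 ]
yellow (363, 164, 12, 33) 200.0
yellow (389, 138, 4, 8) 14.5
yellow (378, 137, 6, 33) 114.5
```

View pics/c3.png

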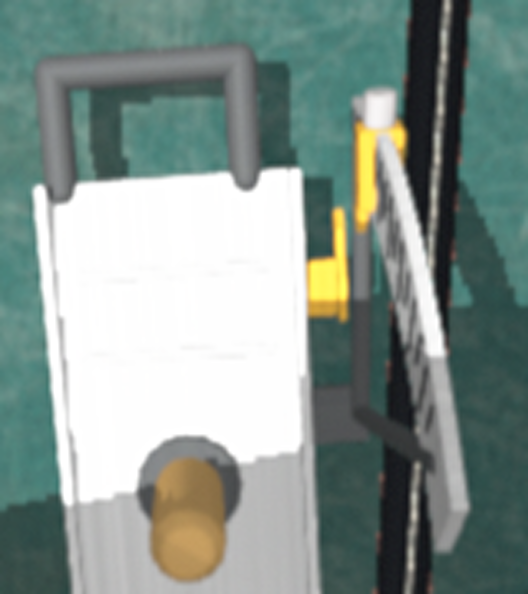

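```bash
cat >> h.py <<'E'
hinge=np.array([.4615,-.065,.045]);yh=np.array([-.078,.997,0]);xh=np.array([.997,.078,0]);up=np.array([0,0,1.])
peg=np.array([.457,.0195,.133]);cup=np.array([.4286,-.3932,.065]);m=np.array([-.036,.9993,0])
A=np.radians(35);OFF=.012
t1=np.sin(A)*m-np.cos(A)*up; t2=np.cos(A)*yh-np.sin(A)*up
def pickpose(sg,back=0): return list(cup-OFF*m+(.019-back)*t1),quat(tool(t1,sg*np.cross(m,up)))
def placepose(sg,dz=0,back=0): return list(peg+[0,0,-.0335+OFF+dz]+(.019-back)*t2),quat(tool(t2,sg*np.cross(up,yh)))
E
python3 - <<'E'
from h import *
B=cam("wrist");B["W"]=np.load("wB.npz")["W"]
for px in ((379.7,169.5),(373,163.6)):
  o,d=ray(B,px)
  for z in np.arange(.04,.2,.01):
    p=o+d*(z-o[2])/d[2]-hinge
    v=(p@xh,np.hypot(p@yh,p[2]),np.arctan2(p[2],p@yh))
    if abs(v[1]-.186)<.006: print(px,z,np.array(v))
for sg in (1,-1):
  for P in (pickpose(sg,.12),pickpose(sg),placepose(sg,.12),placepose(sg),placepose(sg,0,.12)): print(sg,arm.solve_ik(*P))
E
```

```text
(379.7, 169.5) 0.08000000000000002 [0.0686 0.1809 0.1947]
(379.7, 169.5) 0.09000000000000001 [0.0674 0.1838 0.2473]
(379.7, 169.5) 0.1 [0.0662 0.1872 0.2981]
(379.7, 169.5) 0.11000000000000001 [0.065  0.1911 0.347 ]
(373, 163.6) 0.04 [ 0.0659  0.182  -0.0275]
(373, 163.6) 0.05 [0.0648 0.1826 0.0274]
(373, 163.6) 0.060000000000000005 [0.0637 0.1838 0.0817]
(373, 163.6) 0.07 [0.0627 0.1855 0.1352]
(373, 163.6) 0.08000000000000002 [0.0616 0.1877 0.1876]
(373, 163.6) 0.09000000000000001 [0.0605 0.1904 0.2386]
1 [ 0.8965  0.7593  0.1024  1.0687 -0.3869  1.8429  1.0222]
1 [ 0.8502  0.7168  0.0798  1.3494 -0.3875  1.6012  1.0532]
1 [ 0.3075  0.2799  0.1854  1.8518 -0.8088  1.6588 -2.3548]
1 [ 0.3442  0.4446  0.1461  1.9226 -0.8228  1.497  -2.1836]
1 [ 0.4184  0.4571  0.2324  1.7348 -0.7557  1.7159 -2.2045]
-1 [ 0.7457  0.7838  0.3885  1.0811 -0.5372  1.8802 -2.0166]
-1 [ 0.6826  0.7393  0.3432  1.3609 -0.5231  1.6407 -1.9848]
-1 [ 0.4445  0.2796  0.0261  1.8447 -0.7823  1.635   0.7586]
-1 [ 0.4533  0.4423  0.0164  1.9167 -0.7864  1.4674  0.9233]
-1 [ 0.5749  0.4506  0.035   1.726  -0.7035  1.6759  0.8827]
```

Run:
```python
from h import *
arm.move_to(*pickpose(-1,.12)); arm.movel(pickpose(-1)[0],speed=.1)
print(arm.current_time(),arm.current_wrist_force())
arm.move_gripper(0.0,25); print("w",arm.current_grip_width()*87,arm.current_grip_force())
p=np.array(arm.current_ee_pos());arm.movel(list(p+[0,0,.15]),speed=.15)
print("w",arm.current_grip_width()*87,arm.current_time(),arm.current_wrist_force())
arm.move_to(*placepose(-1,.12)); arm.pause(.3)
print("w",arm.current_grip_width()*87,arm.current_time(),arm.current_wrist_force(),arm.current_ee_pos(),placepose(-1,.12)[0])
t=cam("top");s=cam("side")
d=np.zeros((450,800,3),np.uint8);f=lambda i,x,y:cv2.resize(i[y:y+150,x:x+133],(400,450),interpolation=cv2.INTER_CUBIC)
d[:,:400]=f(t["img"],170,170);d[:,400:]=f(s["img"],290,200);cv2.imwrite("pics/c4.png",d)
```

```text
7.975 [-0.2752 -0.1918 -0.7496]
w 42.7982067052475 23.63657201640308
w 42.468291262240115 9.95 [-0.1174  0.0025 -1.5154]
w 42.64636534411067 12.4 [ 0.1124 -0.2668 -1.9352] [0.4559 0.0349 0.2205] [np.float64(0.4557860166703637), np.float64(0.035017197174966375), np.float64(0.22060204770933012)]
```

View pics/c4.png

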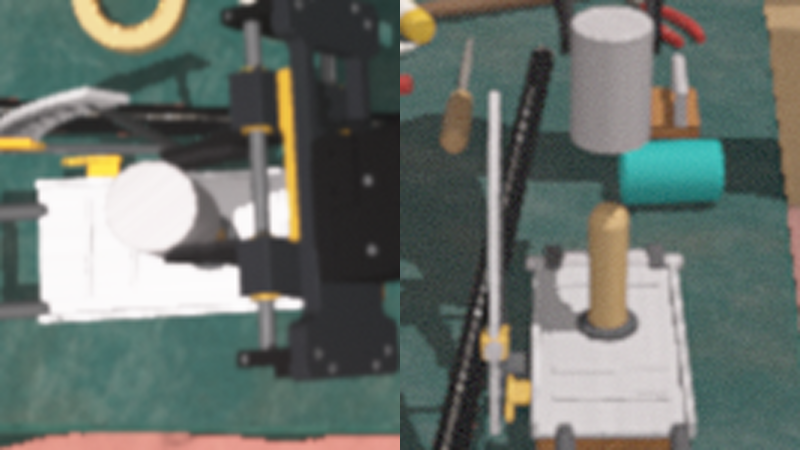

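The cup is upright, mouth down, above the peg. Its base centre is at top (220.7,239) and side (360.7,208.3). I'll triangulate that to get the real offset from the peg.

Run:
```python
from h import *
t=cam("top");s=cam("side")
print("base",tri(ray(t,(220.7,239)),ray(s,(360.7,208.3))))
# contour of base disc, top view
hsv=cv2.cvtColor(t["img"],cv2.COLOR_BGR2HSV)
for z in (.25,.257): print(plane(t,(220.7,239),z))
p,q=placepose(-1,.12);print("expected base",peg+[0,0,.124])
# silhouette in side view: left/right edges near rim & top
i=cv2.cvtColor(s["img"],cv2.COLOR_BGR2HSV)
mm=((i[...,1]<45)&(i[...,2]>90)).astype(np.uint8)[195:255,335:390]
for c in cv2.findContours(mm,0,2)[0]:
  if cv2.contourArea(c)>300:
    print(cv2.boundingRect(c),cv2.minAreaRect(c))
for P in (peg+[0,0,.124],peg+[0,0,.049],peg): print(proj(s,P),proj(t,P))
```

```text
base (array([0.4561, 0.0195, 0.2532]), np.float64(0.0006681251690893281))
[0.4558 0.0201 0.25  ]
[0.455  0.0188 0.257 ]
expected base [0.457  0.0195 0.257 ]
(10, 6, 33, 51) ((25.991716384887695, 30.842540740966797), (50.35136413574219, 31.745534896850586), 86.98721313476562)
[360.5801 206.3569] [220.2636 237.6941]
[360.2843 244.6913] [228.5798 243.1258]
[360.0953 268.5144] [233.1725 246.1256]
```

Run:
```python
from h import *
p0,_=placepose(-1,0)
arm.movel(placepose(-1,.012)[0],speed=.1); arm.pause(.2);f0=np.array(arm.current_wrist_force());print(f0)
for dz in (.009,.006,.004,.002,0,-.002,-.004):
    arm.movel(placepose(-1,dz)[0],speed=.03); f=np.array(arm.current_wrist_force())-f0; print(dz,f)
    if f[2]>2.5: break
print("w",arm.current_grip_width()*87,arm.current_time())
arm.move_gripper(.75); arm.pause(.2)
print("w",arm.current_grip_width()*87,arm.current_wrist_force())
P=placepose(-1,dz,.10)[0]; arm.movel(P,speed=.12); arm.pause(.2)
P[2]+=.12; arm.movel(P,speed=.2)
print(arm.current_time(),arm.current_q())
t=cam("top");s=cam("side")
d=np.zeros((450,800,3),np.uint8);g=lambda i,x,y:cv2.resize(i[y:y+150,x:x+133],(400,450),interpolation=cv2.INTER_CUBIC)
d[:,:400]=g(t["img"],155,170);d[:,400:]=g(s["img"],290,220);cv2.imwrite("pics/c5.png",d)
for y in (1,-1):
  for z in (.12,.045):
    H=hinge+.236*yh; print(y,z,arm.solve_ik([H[0],H[1],z-.019],quat(tool([0,0,-1],y*yh))))
```

```text
[-0.8156 -0.1401 -1.844 ]
0.009 [ 0.7999 -0.2205  0.4711]
0.006 [0.9856 0.7264 0.7837]
0.004 [0.1827 0.5224 0.9504]
0.002 [1.0044 0.5667 0.8954]
0 [2.0414 0.3592 2.0393]
-0.002 [-2.2166 -1.0337 12.055 ]
w 42.74400886313138 15.5333
w 65.28922675896557 [-0.0029  1.2035 -0.3058]
18.375 [ 1.3657  0.5338 -1.0448  1.6248 -0.4174  1.6371  0.427 ]
1 0.12 [ 0.7336  0.2552 -1.3044  1.9489  0.2716  1.1385  0.9704]
1 0.045 [ 0.5916  0.3683 -1.1846  2.0245  0.4045  1.0112  0.8572]
-1 0.12 [-0.8687  0.0401  0.421   2.0131 -0.0185  1.092  -1.9321]
-1 0.045 [-0.8546  0.1446  0.4239  2.0868 -0.0743  0.9242 -1.8825]
```

View pics/c5.png

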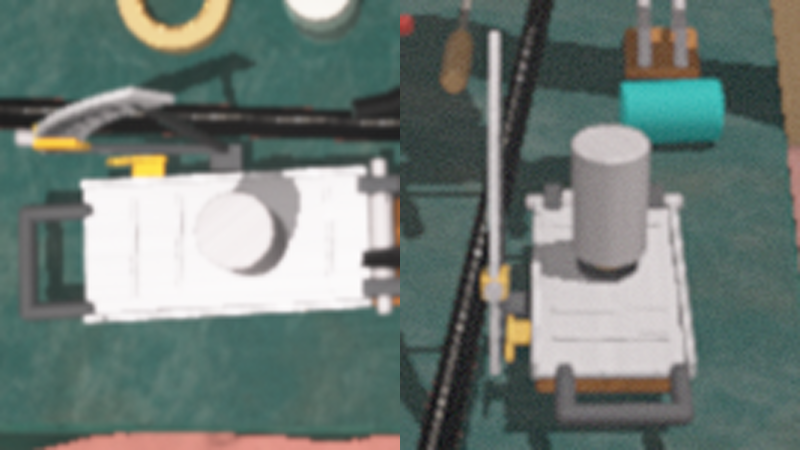

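The cup hangs upright on the peg, with its top centre at about (233,247) in the top view and its rim just above the ring. Next I'll move over the handle via a high pose and grip the bar with a partly opened gripper, because the gap to the board is only 32 mm.

```bash
cat >> h.py <<'E'
def hpose(th,s=-1,dz=0):
    P=hinge+.236*(np.cos(th)*yh+np.sin(th)*up); return [P[0],P[1],P[2]-.019+dz],quat(tool([0,0,-1],s*yh))
E
python3 - <<'E'
from h import *
arm.move_to([.46,.08,.33],down(0)); arm.move_gripper(.28)
for s in (1,-1): print(s,[arm.solve_ik(*hpose(th,s,dz)) for th,dz in ((0,.25),(0,0),(.35,0))])
P,q=hpose(0,-1,.25); arm.move_to(P,q); print(arm.current_time(),arm.current_q(),arm.current_grip_width()*87)
arm.movel(hpose(0,-1,.06)[0],speed=.15); arm.pause(.2); f0=np.array(arm.current_wrist_force())
arm.movel(hpose(0)[0],speed=.06); arm.pause(.1); print(np.array(arm.current_wrist_force())-f0,arm.current_ee_pos(),hpose(0)[0])
arm.move_gripper(0.0,15); arm.pause(.2)
print(arm.current_time(),"w",arm.current_grip_width()*87,arm.current_grip_force(),np.array(arm.current_wrist_force())-f0)
E
```

```text
1 [array([ 0.5817, -0.0277, -1.0002,  1.6996, -0.0234,  1.457 ,  1.2332]), array([ 0.4782,  0.2987, -1.0364,  2.0279,  0.3096,  0.9809,  0.9346]), array([ 0.5528,  0.1329, -1.0296,  1.9558,  0.1265,  1.1201,  1.1207])]
-1 [array([ 0.7703, -0.0281, -1.179 ,  1.6955, -0.0261,  1.4569, -1.8984]), array([ 0.5443,  0.3348, -1.1206,  2.0259,  0.3602,  0.9961, -2.2482]), array([ 0.6912,  0.1767, -1.1912,  1.9522,  0.1815,  1.1297, -2.0655])]
21.7583 [ 0.7703 -0.0282 -1.1786  1.6953 -0.0261  1.457  -1.8974] 24.174990814273837
[ 0.1559  0.0691 -0.1323] [0.4434 0.1704 0.0264] [np.float64(0.44309200000000004), np.float64(0.17029199999999997), np.float64(0.026)]
25.5583 w 0.5499871379541478 0.0 [-0.3477 -0.8887 -1.2756]
```

The gripper closed on nothing: width about 0.5 mm, force 0. I'll take one composite look before changing anything.

Run:
```python
from h import *
t=cam("top");s=cam("side");w=cam("wrist")
d=np.zeros((600,800,3),np.uint8)
d[:300,:400]=cv2.resize(t["img"][195:295,140:273],(400,300),interpolation=cv2.INTER_CUBIC)
d[:300,400:]=cv2.resize(s["img"][270:390,300:460],(400,300),interpolation=cv2.INTER_CUBIC)
d[300:,:400]=cv2.resize(w["img"],(400,300));d[300:,400:]=cv2.resize(s["img"],(400,300))
cv2.imwrite("pics/c6.png",d);print(arm.current_grip_width(),arm.current_grip_force(),arm.current_ee_pos())
```

```text
0.005116652321730995 0.0 [0.4431 0.1703 0.026 ]
```

View pics/c6.png

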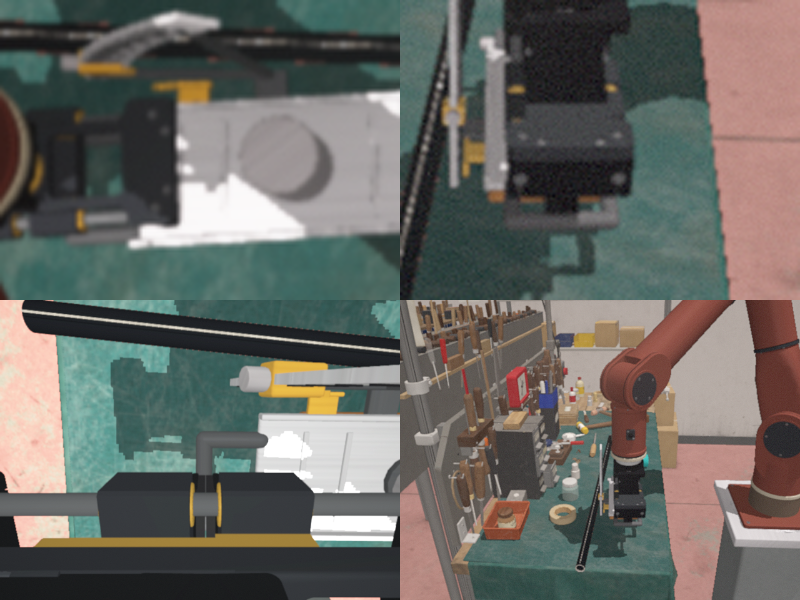

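In the composite, the bar runs between the finger faces in the wrist view, at about (207,465), yet no grip force is reported. I'll test it with a small lift, reading the force and checking whether the handle moves in the side image.

Run:
```python
from h import *
s=cam("side");w=cam("wrist")
print("TCP px",proj(s,arm.current_ee_pos()),"bar px",proj(s,hinge+.236*yh),"wrist: bar",proj(w,hinge+.236*yh),"TCP",proj(w,arm.current_ee_pos()))
g=cv2.cvtColor(s["img"],cv2.COLOR_BGR2GRAY)
print(g[346:366,340:392:4])
f0=np.array(arm.current_wrist_force()); print(f0)
for th in (.02,.05):
    arm.movel(hpose(th)[0],speed=.03); arm.pause(.2)
    print(th,np.array(arm.current_wrist_force())-f0,arm.current_grip_force(),arm.current_grip_width()*87)
g2=cv2.cvtColor(cam("side")["img"],cv2.COLOR_BGR2GRAY)
print(g2[346:366,340:392:4])
```

```text
TCP px [364.5356 366.4417] bar px [364.6515 357.3206] wrist: bar [327.3107 291.3053] TCP [327.4757 277.6689]
[[119  31  35  29  39  25  28  35  26  26  23  31  19]
 [107  21  43  17  29  30  19  27  25  20  36  34  33]
 [113  28  53  52  46  26  24  21  51  50  52  61  64]
 [103  50  76  72  72  25  28  34  74  83  65  99  96]
 [ 93  65  75  87  77  26  25  30  77  87  76 115 109]
 [ 72  65  64  74  75  32  28  29  62  68  80 115 113]
 [ 64  67  60  60  61  34  30  31  57  70  85 116 109]
 [ 60  63  54  59  61  19  31  22  59  73  85 113 110]
 [ 64  66  62  59  65  30  29  33  88  95  99 114 111]
 [ 66  66  66  63  69  47  44  47 106 113 110 113 109]
 [ 58  69  72  76  74  66  67  69 117 124 121 124 107]
 [ 57  71  79  80  78  75  76  76 119 117 119 115 105]
 [ 59  83  76  81  81  81  79  85 113 113 108 108 104]
 [ 63  76  82  82  80  75  78  76  95  94  96  99 110]
 [ 69  73  79  76  80  74  72  76  84  76  81  81 111]
 [ 67  72  70  69  67  69  72  74  67  72  76  81 107]
 [ 59  65  63  63  64  64  63  58  61  56  91 100 102]
 [ 63  61  63  65  67  66  70  74  63  65 101 102 107]
 
[... 644 characters left out ...]
61  67  63  65  64  62  70  87 115 109]
 [ 62  70  59  57  62  59  65  65  92  91  99 117 109]
 [ 66  62  60  66  65  63  63  75 120 113 123 115 109]
 [ 58  74  68  73  72  69  75  79 124 124 120 124 108]
 [ 61  76  79  73  77  79  77  86 121 119 117 117 102]
 [ 63  82  85  79  81  84  82  92 112 115 111 117 106]
 [ 61  76  84  79  80  76  81  95 101 100  96  98 105]
 [ 66  76  79  78  75  75  68  81  82  82  81  79 104]
 [ 62  66  70  67  69  64  69  65  66  71  81  86 111]
 [ 58  67  62  62  68  60  66  64  56  69  93  94 104]
 [ 57  61  68  64  64  69  66  61  64  65  98 104 102]
 [ 56  54  63  57  65  98  88  95  67  79 102 103 102]
 [ 61  52  58  62  64 110 107 110  62  81 101 103 102]]
```

The bar didn't move and the fingertips show about 10 px higher than predicted, so I need to know where the real fingertip is relative to the TCP. I'll check it numerically: the first side image against the start TCP, and a short lift with the closed fingers in view.

Run:
```python
from h import *
s=cam("side")
def dark(g,x0,x1,y0,y1):
    for r in range(y0,y1,2): print(r,"".join("#" if v<55 else "." for v in g[r,x0:x1]))
i0=cv2.cvtColor(cv2.imread("pics/side0.png"),cv2.COLOR_BGR2GRAY)
T=np.array([.144,-.6337,.1926]);M=rot([-.0006,.9937,.1117,-.0001])
print("start TCP",proj(s,T)," grasp±43.5",[proj(s,T+sg*.0435*M[:,1]) for sg in(1,-1)]); dark(i0,455,520,78,145)
arm.movel(hpose(0,-1,.12)[0],speed=.15); arm.pause(.2)
s=cam("side");p=np.array(arm.current_ee_pos());print("now TCP",p,proj(s,p),"fwd20",proj(s,p+[0,.02,0]),"up20",proj(s,p+[0,0,.02]))
g=cv2.cvtColor(s["img"],cv2.COLOR_BGR2GRAY);dark(g,330,400,270,340)
```

```text
start TCP [481.279  141.2392]  grasp±43.5 [array([475.6025, 137.0952]), array([487.2323, 145.588 ])]
78 .......................########################..................
80 .......................#######################...................
82 ......................########################...................
84 ....................##########################...................
86 ........######################################...................
88 .......#######################################...................
90 .......#####....##############################...................
92 ........####.......###########################...................
94 .......#####...........#############.#.#..#.###..................
96 .......####......###.......####.................#...#............
98 .......###........####.#..######...###############.######........
100 ......................#####...###########################........
102 ..................##...####.#############################........
104 ...................#####################################.........
106 ...................#######
[... 3396 characters left out ...]
.............#....##.###.
322 ..........................................................####..###..#
324 ..........................................................#.###....#.#
326 ..........................................................#####..##.#.
328 ..........................................................##.#.#......
330 ...........................................................#..........
332 ......................................................................
334 ......................................................................
336 ##....................................................................
338 ......................................................................
```

The fingertips end about 30 mm short of the reported TCP, in both the start image and this one. That also explains the 42.7 mm width read on the 48 mm cup: the pads held it 11 mm off its axis. So I'll go about 25 mm lower, watching the force, and grip again.

Run:
```python
from h import *
arm.move_gripper(.28); arm.movel(hpose(0)[0],speed=.12); arm.pause(.2); f0=np.array(arm.current_wrist_force())
P=hpose(0)[0]
for dz in (-.006,-.012,-.018,-.024):
    arm.movel([P[0],P[1],P[2]+dz],speed=.05); f=np.array(arm.current_wrist_force())-f0; print(dz,f)
    if np.linalg.norm(f)>5: break
arm.move_gripper(0.0,20); arm.pause(.2)
print(arm.current_time(),"w",arm.current_grip_width()*87,arm.current_grip_force(),np.array(arm.current_wrist_force())-f0)
```

```text
-0.006 [ 0.0817 -0.4357  1.2654]
-0.012 [ 1.1426 -0.3553  1.4276]
-0.018 [ 0.3246 -1.1584  0.8764]
-0.024 [ 0.8059 -0.6819  1.1465]
31.8917 w 11.021013652082038 19.993150234222412 [ 0.4678  4.97   -1.8369]
```

It's gripped now: width 11 mm, force 20 N. I'll lift along the arc and compare pointer and clip by colour blobs.

```bash
cat >> h.py <<'E'
def lift(th0,th1,P0,n):
    for th in np.linspace(th0,th1,n+1)[1:]:
        arm.movel(list(P0+.236*((np.cos(th)-1)*yh+np.sin(th)*up)),speed=.05)
def yellow(c,x0,x1,y0,y1):
    h=cv2.cvtColor(c["img"],cv2.COLOR_BGR2HSV)
    k=((h[...,0]<35)&(h[...,0]>15)&(h[...,1]>130)&(h[...,2]>90)).astype(np.uint8)
    k2=np.zeros_like(k);k2[y0:y1,x0:x1]=k[y0:y1,x0:x1];return k2
def pt(th,r=.186,x=.065): return hinge+x*xh+r*(np.cos(th)*yh+np.sin(th)*up)
E
python3 - <<'E'
from h import *
P0=np.array(arm.current_ee_pos());np.save("P0.npy",P0)
s=cam("side");k=yellow(s,300,345,290,345)
for c in cv2.findContours(k,0,2)[0]:
    if cv2.contourArea(c)>5: print("side yellow",cv2.boundingRect(c))
for th in (.2,.25,.3,.35,.4,.45): print(th,proj(s,pt(th)),"mid",proj(s,pt(th,.2055)),"outer",proj(s,pt(th,.221)))
print("pointer0",proj(s,pt(0,.186,.06)))
lift(0,.2,P0,4); arm.pause(.3)
print(arm.current_time(),arm.current_wrist_force(),arm.current_grip_force(),arm.current_grip_width()*87)
for n in ("wrist","side"):
    c=cam(n); box=(0,640,0,330) if n=="wrist" else (300,345,270,345)
    k=yellow(c,*box)
    for q in cv2.findContours(k,0,2)[0]:
        if cv2.contourArea(q)>15: print(n,cv2.boundingRect(q),cv2.contourArea(q),np.round(cv2.minAreaRect(q)[0]))
    for th in (.15,.2,.25,.3,.35,.4): print(n,th,"nose",proj(c,pt(th)),"ptr",proj(c,pt(th,.186,.06)))
    cv2.imwrite(f"pics/{n}7.png",c["img"]); np.save(n+"7.npy",c["W"])
E
```

```text
side yellow (325, 327, 8, 13)
0.2 [325.9747 321.4988] mid [325.804 325.816] outer [325.6637 329.3656]
0.25 [325.8942 316.4314] mid [325.7129 320.1202] outer [325.5638 323.1548]
0.3 [325.8177 311.2585] mid [325.6264 314.3011] outer [325.469 316.805]
0.35 [325.7455 305.9997] mid [325.5448 308.3815] outer [325.3796 310.3421]
0.4 [325.6779 300.6751] mid [325.4685 302.385 ] outer [325.2961 303.7928]
0.45 [325.6152 295.3053] mid [325.3978 296.336 ] outer [325.2188 297.1847]
pointer0 [329.1722 340.323 ]
33.7833 [-1.0225  3.0067 -1.2055] 20.005979239940643 11.218149686545019
wrist (369, 292, 13, 38) 228.5 [375. 311.]
wrist (276, 292, 13, 38) 222.0 [282. 311.]
wrist (390, 106, 169, 79) 4070.0 [472. 141.]
wrist 0.15 nose [446.0068 147.6584] ptr [445.1046 160.0632]
wrist 0.2 nose [456.9363 148.0026] ptr [455.8935 161.1166]
wrist 0.25 nose [470.3665 148.3833] ptr [469.1451 162.2843]
wrist 0.3 nose [486.7168 148.8055] ptr [485.2683 163.5824]
wrist 0.35 nose [506.4943 149.2746] ptr [504.7562 165.0295]
wrist 0.4 nose [530.3147 149.7972] ptr [528.2059 166.6479]
side (324, 309, 9, 13) 39.5 [328. 314.]
side 0.15 nose [326.0589 326.4419] ptr [328.93   326.4127]
side 0.2 nose [325.9747 321.4988] ptr [328.853  321.4694]
side 0.25 nose [325.8942 316.4314] ptr [328.7784 316.4017]
side 0.3 nose [325.8177 311.2585] ptr [328.7065 311.2286]
side 0.35 nose [325.7455 305.9997] ptr [328.6376 305.9696]
side 0.4 nose [325.6779 300.6751] ptr [328.5719 300.6447]
```

Run:
```python
from h import *
i=cv2.imread("pics/wrist7.png");h=cv2.cvtColor(i,cv2.COLOR_BGR2HSV)
k=yellow({"img":i},380,570,95,195)
for r in range(100,192,3): print(r,"".join(("B" if h[r,c,2]>190 else "y") if k[r,c] else "." for c in range(384,566,2)))
i=cv2.imread("pics/side7.png");h=cv2.cvtColor(i,cv2.COLOR_BGR2HSV)
for r in range(300,326): print(r," ".join("%3d"%h[r,c,1] for c in range(312,338)))
```

```text
100 ...........................................................................................
103 ...........................................................................................
106 ...........yyBBBBBByyyy....................................................................
109 .....yBBBBBBBBBBBBBBBBBBBBBBBBBBBBBBBBBBBBBBBBB............................................
112 .....yyBBBBBBBBBBBBBBBBBBBBBBBBBBBBBBBBBBBBBBBBB...........................................
115 .........BBBBBBBBBBBBBBBBBBBBBBBBBBBBBBBBBBBBBBB...........................................
118 ..........BBBBBBBBBBBBBBBBBBBBBBBBBBBBB....................................................
121 ..........BBBBBBB..........................................................................
124 ..........BB...............................................................................
127 ...........B...............................................................................
130 ...........B...............................................................................
133 ..........BB............................
[... 3983 characters left out ...]
 149 135 114  98  83  83  94  75  26   6  12   6  10
320  31  10  36  16  38  78  60  17  10   8   7  35 104 139 129 102  21  25  18  11  10   7   5   9  11   6
321  14  20  16  56  22  54  12   8   7   6   9   9  83 139 130  90  10   8  25   4  10  17   8   9   7  12
322  12  24  13  47  17  56  25   5   5   6   9   9  88 127 127  71   7   8   7   7  12   6   8   8  11   7
323  13  22  15  71  25   7   5   3   7   6   5  10  54  95  83  49  10  10  22   4  19   2  10   8  10   8
324  13   7  13  96  14  40  38   8   5   9  12  12  17  34  21   3  14   3   7   3   9  10   6   9   9   6
325  16   9  46  33  59  41  60   5   5   8   7  11  15   8  13  20   9  17  17  13   6   8  10   6   8   9
```

The side view puts the clip's flange at rows 309–320, centred at 314.5, which gives a mark of about 0.30 rad. The pointer's tip row matches the prediction to within about 1 px. I'll lift to 0.31 and check.

Run:
```python
from h import *
P0=np.load("P0.npy"); lift(.2,.31,P0,3); arm.pause(.5)
print(arm.current_time(),arm.current_wrist_force(),arm.current_grip_force(),np.array(arm.current_ee_pos())-P0)
s=cam("side","pics/side8.png");h=cv2.cvtColor(s["img"],cv2.COLOR_BGR2HSV)
for r in range(296,326): print(r," ".join("%3d"%h[r,c,1] for c in range(312,338)))
w=cam("wrist","pics/wrist8.png");h=cv2.cvtColor(w["img"],cv2.COLOR_BGR2HSV);k=yellow(w,330,620,60,240)
ys,xs=np.nonzero(k);print(xs.min(),xs.max(),ys.min(),ys.max())
for r in range(ys.min(),ys.max()+1,3): print(r,"".join(("B" if h[r,c,2]>190 else "y") if k[r,c] else "." for c in range(xs.min(),xs.max()+1,2)))
for th in (.25,.3,.35,.4): print(th,"nose",proj(w,pt(th)),"ptr",proj(w,pt(th,.186,.06)))
```

```text
35.3583 [-2.3297  4.0554 -0.3404] 19.992577135562897 [ 0.0007 -0.0108  0.072 ]
296  57  36   4  16   7  11   9   4   3   6   9  11  39  52  74  82  73  63  66  71  80  47   6  14   8   4
297  62  44  28   8   4  19  18   8   5  10   7   8  27  54  65  76  65  67  70  76  71  44   6   8  12  10
298  65  44  62  18  13  13  19   7   7  10  10   5  23  62  73  70  72  71  78  70  74  47   6  10   2  12
299  48  52  57   8  18  20  15   6   8   9   7  13  10  55  64  66  71  60  67  65  63  37  11  12   8  16
300  40  24  26  11  13  10  26  14  10   7   9  11  16  46  69  62  67  63  55  51  54  35   4   8  12   8
301  61  29  23  21  11  18   0  16   7   9   7  16  30  52  50  64  50  51  54  53  43  26   2  12  14  12
302  65  43  16  17   6  13  83  12   7   6   7   8  13  33  42  28  51  63  45  59  50  14   9   6   8  10
303  49  17  16   9  13  11  58   6  13   7   9   6  25  85 101  49  44  64  58  34  19   5  11   4  10  12
304   0   7  11   8   7   6  48  13  10   9   9   8  29 119 119  77  37  30  57  99  90  39  17   8   8  10
305  12   9  14  11  12   0  51   9   7   7   5  
[... 4002 characters left out ...]
BBBBBBBBBBBB......
169 ..............................................................BBBBBBBBBBBBBBBBBBBBB......
172 .............................................................yBBBBBBBBBBBBBBBBBBBB.......
175 .............................................................yBBBBBBBBBBBBBBBBBBBB.......
178 .............................................................yBBBBBBBBBBBBBBBBBBBB.......
181 .............................................................yBBBBBBBBBBBBBBBBBBB........
0.25 nose [435.21  147.282] ptr [434.4235 159.1966]
0.3 nose [447.1614 147.5794] ptr [446.2398 160.1315]
0.35 nose [461.5209 147.904 ] ptr [460.43   161.1544]
0.4 nose [478.638  148.2582] ptr [477.3351 162.2746]
```

Run:
```python
from h import *
w=cam("wrist");B=dict(w);B["W"]=np.load("wB.npz")["W"];w7=dict(w);w7["W"]=np.load("wrist7.npy")
f=lambda p:(np.array([(p-hinge)@xh,np.hypot((p-hinge)@yh,p[2]-.045),np.arctan2(p[2]-.045,(p-hinge)@yh)]))
t=cam("top");s=cam("side")
for rs in ([ray(B,(379.7,169.7)),ray(w7,(484,147)),ray(w,(445,148))],[ray(w7,(484,147)),ray(w,(445,148))],[ray(B,(379.7,169.7)),ray(w,(445,148))],
           [ray(w,(445,148)),ray(s,(325.5,311.3))]):
    p,e=tri(*rs);print("nose",p,e,f(p))
p,e=tri(ray(w,(455,149.5)),ray(s,(325.5,311.5)));print("ptr",p,e,f(p))
print(arm.current_wrist_force(),arm.current_grip_force(),arm.current_time())
```

```text
nose [0.5128 0.1187 0.1017] 0.0006081696247590025 [0.0655 0.1879 0.3066]
nose [0.5126 0.1179 0.099 ] 0.0003788243074221479 [0.0652 0.1863 0.2942]
nose [0.5126 0.1189 0.1035] 0.0004984867714940692 [0.0653 0.1886 0.3155]
nose [0.5126 0.1183 0.1006] 0.00033321435841140984 [0.0652 0.1872 0.3015]
ptr [0.5127 0.1131 0.0969] 0.000731436200489247 [0.0649 0.1812 0.2905]
[-2.4777  5.0278 -0.8304] 19.992531538009644 35.6083
```

The nose triangulates to x 65 mm, r 187 mm, 0.30–0.31 rad. The pointer is at about 0.30–0.31 rad, steady and held at 20 N. I'm handing it in.

Run:
```python
from h import *
s=cam("side");h=cv2.cvtColor(s["img"],cv2.COLOR_BGR2HSV)
tip=hinge+.085*(np.cos(.305)*yh+np.sin(.305)*up)+.088*(-np.sin(.305)*yh+np.cos(.305)*up)
print("cup base px",proj(s,tip+[0,0,.004]),s["img"][tuple(np.int32(proj(s,tip-[0,0,.02]))[::-1])])
print(arm.sign_off())
```

```text
cup base px [360.6552 248.9732] [38 36 39]
the job is handed in; nothing more can be done
None
```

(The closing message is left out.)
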